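Open the plate shaker and lock its sprung clamp back

ROBOT

A 6-joint arm with a two-finger parallel gripper is mounted at the origin on the work surface. World frame = base frame: x ahead of the robot, y to its left, z up, the work surface at z = 0. Lengths are in m, angles in rad, forces in N, time in s.
With the tool pointing down it reaches from about 0.3 to 0.775 m from the base axis. Payload 14.6 kg.
Tool frame: the origin (TCP) lies on the centre line of the jaws, within the pads' length; the fingertips stand 19 mm ahead of it and the grasp point (between the pads) is the TCP; y points along the fingers, x is the direction in which the jaws open and shut, and the axes are right-handed (so a half turn about y gives the same grasp; the last joint's range is limited). The gripper opens to 94 mm and grips with 3 to 60 N. Pads are 16 mm wide; open, the fingers measure 119 mm over their backs; the gripper's body (75 mm by 177 mm) begins 78 mm behind the grasp point.
Start: joints at [1.064, 0.3, 1.521, -0, 1.321, -0.067], TCP at [0.234, 0.498, 0.224] pointing down, gripper open.
Joint ranges: [-3.03, 3.03], [-0.79, 2.21], [0.23, 2.52], [-1.04, 4.18], [0, 3.07], [-2.55, 2.55]. Speed limits (rad/s): [2.22, 2.22, 2.57, 3.14, 3.14, 3.14].

INTERFACE

Orientations are given as [roll, pitch, yaw] about the fixed x, y, z axes, in that order (R = Rz(yaw) Ry(pitch) Rx(roll)).
In Python, from station import get_obs, cams, workorder gives the robot as it stands.
- The arm moves only by the shell command python3 -m handwheel 'ROWS' [FORCE]. ROWS is JSON, a list of rows, each an object of numbers: "fingers": the opening, from -1 (shut) to 1 (fully open); "x", "y", "z": the shift along the tool's x, y, z in m; "spin": the turn about the tool's y in degrees. In form: [{"fingers": .., "x": .., "y": .., "z": .., "spin": ..}, ...]. A call has exactly 10 rows; each row is the pose to reach, as a shift and turn from the pose commanded when the call began, along the tool's axes at that moment; what a row does not reach only later rows make up. A row lasts 1/10 s, in which the tool goes at most 50 mm and 8.59 degrees, less where a joint would pass 70% of its speed; a pose out of reach is approached as far as the arm can. A call with a gripper value outside its range is refused whole. The fingers move at their own pace and stop on an object; FORCE is the grip in N (left out, the last holds). Time passes only in rows, so rows that repeat a pose let the fingers close, or fill a call up. It gives the time, the measured TCP pose, the force and the opening at its end, in the units of the state.
- get_obs(): the state, without advancing time (a new reading comes with each control period).
- cams.camera(name): name is "scene" or "top" or "wrist"; returns (picture, depth): 420x560x3 uint8, red, green, blue; 420x560 float32, m along the optical axis (not along the pixel's ray), 0 where there is no reading.
- cams.get_calibration(name): a dict with "fx", "fy", "cx", "cy" (pixels), "view" (4x4, takes a point from world to camera coordinates). Camera axes: x right, y down, z forward; pixel columns grow to the right and rows downward; lengths in m; the calibration is good to about 2 mm. A picture is of the moment at which its call begins: read the wrist's pose just before it. get_calibration takes no time and is no camera call; for the wrist camera it gives the pose at the moment of the call.
- workorder.hand_in(): hands the job in, once; it reports no verdict.
The state is a dict: "time_s": time; "qpos": joint angles; "joint_vel": joint speeds; "tau": joint torques, N m; "ee_pos": TCP position; "eef_rot": TCP orientation; "force": force on the tool from outside, world axes, zero at the start; "moment": the same for the moment, N m; "grip_width": finger opening in m.
Only numpy, scipy, OpenCV 4.12 (cv2) and the standard library are available. Lean on these libraries where they do the work, as an engineer would, in place of code of your own. Each camera call takes 0.05 s, during which the arm holds its last target. There are 200 camera calls.

TASK

Get the plate shaker ready for unloading: swing its clear hood up and over by the blue lug until it stays open by itself, then draw the sprung clamp straight back from the blue plate by its red knob and shift the knob sideways into its holding notch, so that it stays back when you let go. The notch is out of sight under the deck, somewhere along the travel and to the left or to the right, so feel for the place where the knob gives way sideways, and let it settle there. Leave the plate sitting in its nest and do not disturb the other things on the bench.

Things in the scene. Friction and masses are not known exactly. Their poses are not given: they have to be found in the camera images.
- shaker: white microplate shaker, fixed: base 240 deep x 230 wide x 60 mm high. Origin: centre of its underside; its -x points out of its front (towards the robot, within its yaw), +y to its left as the robot sees it, z up. On its deck, 60 mm up, sit the blue plate (rear) and in front of it the steel clamp with the red knob, all under the closed clear hood.
- hood_hinge (a point): middle of the hood's hinge line, at the rear of the shaker, 60 mm above the bench; the line runs along the shaker's y axis. The hood is a clear box 210 deep x 215 wide x 100 mm high, about 0.6 kg, with a grip lug on its front.
- hood_grip (a point): centre of the grip of the hood's blue lug (moves with the hood). The lug sticks out of the middle of the hood's front wall: 42 mm long (x), 24 wide (y), 22 high. This point is 26 mm out from the wall and 15 mm below the hood's top; with the hood shut it is 236 mm in front of the hinge and 85 mm above it. It can be pinched across its width from above.
- hood (a joint): hood angle in rad: 0 shut, grows as the front swings up and over to the rear, stop at 1.8. Let go below about 1.0 it falls shut; beyond about 1.1 it swings on to the stop by itself and stays there.
- knob (a point): centre of the grip of the clamp's red knob, upright, round, 26 mm in diameter, 50 mm tall; this point is 19 mm below its top and 115 mm above the bench. Its pin runs under the deck in a guide with the holding notch. The black block below the knob (34 x 46 mm) has its top 31 mm below this point. Reachable only with the hood open.
- clamp (a joint): how far the clamp is drawn from the plate towards the shaker's front (-x), in m: 0 shut. A spring drives it shut: 3 N at 0, 1 N more per 10 mm. Hard end stop at 45 mm. Along the way, under the deck, is one side gap with the holding notch: it is 6 mm long and begins somewhere between 19 and 35 mm of travel, not known beforehand. Locked, the clamp rests 6 mm short of where the gap begins.
- latch (a joint): sideways shift of the knob, in m: 0 centred, + to the shaker's +y. A weak spring centres it (1 N per 10 mm). The guide blocks it after 2 mm, except at the side gap, on one side only (not known which): there it goes over by 17 to 22 mm and, let back towards the plate by 6 to 12 mm, its pin drops behind the notch's lip and stays.
- plate: blue deep-well plate, 127 mm (y) x 86 mm (x) x 40 mm high, loose, in the nest at the rear of the shaker's deck. Origin: centre of its underside.
- tip_box: red pipette-tip box with yellow tips, 120 x 80 x 60 mm, standing left of the shaker; origin at the centre of its underside. Loose; leave it alone.
- tube_rack: orange tube rack with blue-capped tubes, 170 x 60 x 102 mm, standing right of the shaker; origin at the centre of its underside. Loose; leave it alone.
- bottle: glass bottle, 64 mm wide, 150 mm tall, far left; origin at the centre of its underside. Loose; leave it alone.
- beaker: glass beaker, 76 mm wide, 85 mm tall, far right; origin at the centre of its underside. Loose; leave it alone.
- tube_block: low blue tube block, 100 x 70 x 28 mm, far right; origin at the centre of its underside. Loose; leave it alone.
- notebook: closed blue notebook, 120 x 170 x 14 mm, near left; origin at the centre of its underside. Loose; leave it alone.

How it is judged:
On the way, in this order (a step that is already met when the one before it is completed fails the run):
1. the hood stands open past its balance point (value of joint hood above 1.5 rad), for 0.3 s.
2. the clamp is drawn back and its knob shifted sideways into the notch (value of joint clamp above 0.009 m and (value of joint latch above 0.013 m or value of joint latch below -0.013 m)), for 0.2 s.
At the end, for the whole second after the job is handed in: The hood stands open by itself (over 1.5 rad), the clamp stays locked back in its notch (over 9 mm from shut, knob over 13 mm to one side), all at rest, and the plate still sits flat in its nest within 10 mm of where it was (all of step 2 and value of joint hood above 1.5 rad and distance of plate from where it was at the start of the episode below 0.01 m and angle between plate's own z axis and vertical below 0.1 rad and velocity of joint hood between -0.05 and 0.05 rad/s and velocity of joint clamp between -0.01 and 0.01 m/s); the robot touches nothing.
It fails at once if another thing on the bench is shifted by more than 30 mm or knocked over (distance of any of tip_box, tube_rack, bottle, beaker, tube_block, notebook from where it was at the start of the episode above 0.03 m or angle between any of tip_box, tube_rack, bottle, beaker, tube_block, notebook's own z axis and vertical above 0.5 rad).
It fails at once if the plate is lifted or knocked out of its nest (distance of plate from where it was at the start of the episode above 0.02 m or angle between plate's own z axis and vertical above 0.3 rad).
It also fails if it takes over 54 s, if anything falls off the work surface, if the arm or the gripper's body presses on something with over 40 N, if the wrist force passes 120 N, or if a joint passes its speed limit or range.

## Working session

There is one attempt and no reset: what is moved stays moved. The work goes in short steps, Python scripts to look and compute and a shell command to move; the robot and the scene stay as the last step left them, time stands still between calls to the robot, and variables do not carry over. Pictures are saved under pics/ and viewed, about 8 in all and at most 12, crops included, and the job is handed in when it is done.

```bash
mkdir -p pics; ls; python3 - <<'E'
from station import get_obs,cams
import cv2,numpy as np
o=get_obs();print(o)
for n in("scene","top"):
    p,d=cams.camera(n);cv2.imwrite(f"pics/{n}0.png",p[:,:,::-1]);np.savez(f"{n}0.npz",p=p,d=d)
    c=cams.get_calibration(n);print(n,c)
E
```

```text
pics
{'time_s': 0.0, 'qpos': array([ 1.06440666e+00,  3.00469399e-01,  1.52156200e+00, -2.32022339e-05,
        1.32068050e+00, -6.65794553e-02]), 'joint_vel': array([-2.17931187e-04, -9.96200311e-05, -5.19454111e-04, -9.59642917e-05,
       -1.02429277e-03,  2.32829428e-04]), 'tau': array([-1.61926910e-04, -5.31807232e+01, -3.52740562e+01,  7.08675524e-02,
        2.44271639e-02, -1.54728909e-04]), 'ee_pos': array([0.2340585 , 0.4974583 , 0.22389532]), 'eef_rot': array([-1.57074429e+00,  1.11825198e-03,  1.13099190e+00]), 'force': array([-1.11995702, -0.68101273, -1.51144206]), 'moment': array([-0.07965829,  0.04092324, -0.00974946]), 'grip_width': 0.09394662736541731}
scene {'fx': 447.17327429666034, 'fy': 447.17327429666034, 'cx': 279.72552450145383, 'cy': 211.3593468382478, 'view': array([[ 0.84148416,  0.54026341,  0.00445716, -0.43021491],
       [ 0.40267865, -0.62164692, -0.6718668 , -0.15148654],
       [-0.36021427,  0.56716008, -0.74065858,  1.650517  ],
       [ 0.        ,  0.        ,  0.        ,  1.        ]])}
top {'fx': 508.3748639255588, 'fy': 508.3748639255588, 'cx': 285.1674266933638, 'cy': 210.41249362561743, 'view': array([[ 1.28837117e-02, -9.99916914e-01,  4.18200486e-04,
        -3.22226224e-02],
       [-9.93891558e-01, -1.28519191e-02, -1.09610217e-01,
         5.51921316e-01],
       [ 1.09606484e-01,  9.96540495e-04, -9.93974560e-01,
         1.81586121e+00],
       [ 0.00000000e+00,  0.00000000e+00,  0.00000000e+00,
         1.00000000e+00]])}
```

View pics/top0.png

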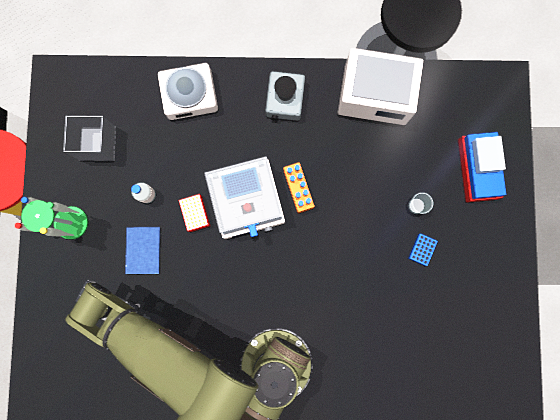

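View pics/scene0.png

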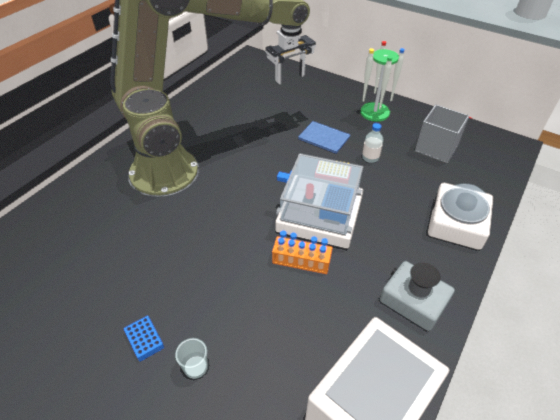

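The top view shows the shaker at about (245,198), its lug at (253,230) and its knob at (247,208). The tip box is on its left, the rack on its right. The hood is shut.

```bash
cat > h.py <<'E'
import numpy as np,cv2
from station import get_obs,cams
def ray(c,u,v):
    V=c["view"];R=V[:3,:3];o=-R.T@V[:3,3];d=R.T@np.array([(u-c["cx"])/c["fx"],(v-c["cy"])/c["fy"],1]);return o,d
def onz(c,u,v,z):
    o,d=ray(c,u,v);return o+d*(z-o[2])/d[2]
def two(a,b):
    (o1,d1),(o2,d2)=a,b
    A=np.stack([d1,-d2],1);s=np.linalg.lstsq(A,o2-o1,rcond=None)[0]
    p,q=o1+d1*s[0],o2+d2*s[1];return (p+q)/2,np.linalg.norm(p-q)
def blobs(m,amin=8):
    n,l,s,c=cv2.connectedComponentsWithStats(m.astype(np.uint8));
    return [(c[i].round(1),s[i]) for i in range(1,n) if s[i][4]>=amin],l
E
python3 - <<'E'
from h import *
B={"top":(180,140,330,250),"scene":(260,140,380,250)}
for n,(x0,y0,x1,y1) in B.items():
    z=np.load(n+"0.npz");p=z["p"].astype(int);d=z["d"];c=cams.get_calibration(n)
    k=np.zeros(d.shape,bool);k[y0:y1,x0:x1]=1
    h=cv2.cvtColor(z["p"],cv2.COLOR_RGB2HSV)
    blue=k&(h[...,0]>98)&(h[...,0]<118)&(h[...,1]>150)&(h[...,2]>60)
    red=k&((h[...,0]<8)|(h[...,0]>172))&(h[...,1]>90)
    for nm,m in(("blue",blue),("red",red)):
        for b,s in blobs(m)[0]:
            u,v=b;dd=d[int(v),int(u)];o,r=ray(c,u,v);print(n,nm,b,s,(o+r*dd).round(3))
z=np.load("top0.npz");p=z["p"].astype(int);c=cams.get_calibration("top");d=z["d"]
m=(p.min(2)>140);m[:140]=0;m[250:]=0;m[:,:203]=0;m[:,288:]=0
bs,l=blobs(m,200);print([ (b,s) for b,s in bs])
P=cv2.findContours(m.astype(np.uint8),0,1)[0];P=max(P,key=cv2.contourArea)
bx=cv2.boxPoints(cv2.minAreaRect(P));print(bx)
w=np.array([onz(c,*q,.06) for q in bx]);print(w.round(3),np.linalg.norm(w-np.roll(w,1,0),axis=1))
im=z["p"][140:250,190:320,::-1];cv2.imwrite("pics/ct.png",cv2.resize(im,None,fx=6,fy=5.4,interpolation=2))
E
```

```text
top blue [296.4 166.6] [295 165   4   5  10] [ 0.701 -0.063  0.099]
top blue [252.5 229.4] [245 223  14  14  50] [0.473 0.084 0.153]
top red [283.8 173. ] [283 169   3   9   9] [ 0.696 -0.018 -0.001]
top red [197.6 214.5] [180 193  31  39 199] [0.532 0.289 0.048]
top red [308.2 209.2] [306 208   6   3   8] [ 0.558 -0.109  0.031]
scene blue [282.4 176.5] [277 172  13  10  97] [0.475 0.071 0.156]
scene blue [281.9 236.5] [279 231   7  13  54] [ 0.577 -0.092  0.095]
scene blue [292.2 238.3] [290 233   6  13  48] [ 0.607 -0.082  0.096]
scene blue [313.  242.4] [310 237   7  13  51] [ 0.665 -0.06   0.093]
scene blue [323.5 243.8] [321 239   6  11  44] [ 0.694 -0.049  0.095]
scene blue [301.5 244.5] [300 242   4   6  20] [ 0.644 -0.091  0.102]
[(array([244.1, 196.3]), array([ 205,  157,   80,   82, 4384], dtype=int32))]
[[203.52072 172.17874]
 [267.3627  155.37823]
 [285.76944 225.32382]
 [221.92746 242.12433]]
[[ 0.684  0.271  0.06 ]
 [ 0.748  0.042  0.06 ]
 [ 0.496 -0.028  0.06 ]
 [ 0.433  0.198  0.06 ]] [0.26125607 0.23788022 0.26221448 0.23429602]
```

View pics/ct.png

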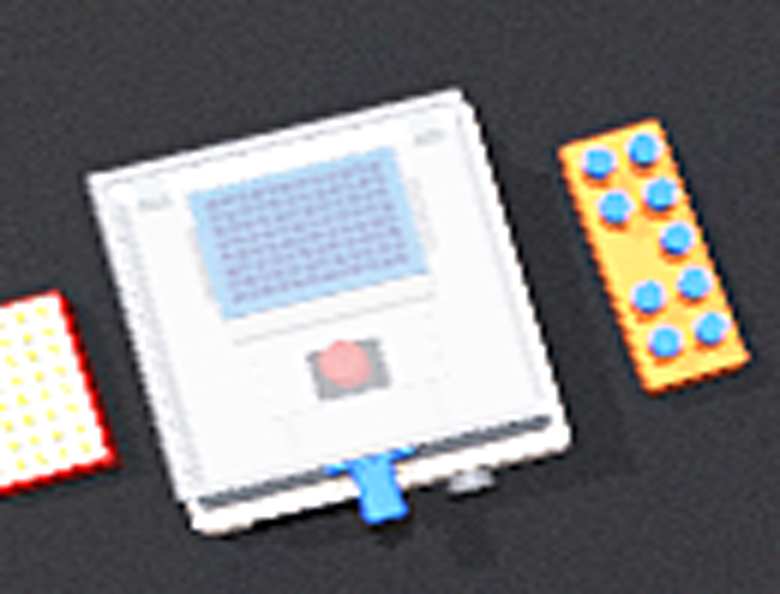

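The crop shows the lug with its flange, the knob (345,363) under the clear hood, and a clear gap on both sides.

```bash
cat >> h.py <<'E'
YAW=.275;SX=np.array([np.cos(YAW),np.sin(YAW)]);SY=np.array([-SX[1],SX[0]])
def sh(p): return np.array([p[:2]@SX,p[:2]@SY,p[2]])
E
python3 - <<'E'
from h import *
c=cams.get_calibration("top");U=lambda a,b:(190+a/6,140+b/5.4)
for n,(a,b),z in(("lugtip",(385,518),.156),("lugroot",(371,460),.156),("knob",(343,363),.134),("rearL",(90,175),.06),("rearR",(460,92),.06),("hoodRL",(110,182),.16),("plate",(308,233),.1),("frontL",(195,520),.06),("frontR",(568,437),.06),("hoodFL",(200,500),.06),("hoodFR",(550,418),.06)):
    p=onz(c,*U(a,b),z);print(n,p.round(4),"shaker axes",sh(p).round(4))
# scene lug
cs=cams.get_calibration("scene");z=np.load("scene0.npz")
im=z["p"][150:250,265:375,::-1];cv2.imwrite("pics/cs.png",cv2.resize(im,None,fx=7,fy=6,interpolation=2))
p,e=two(ray(c,252.5,229.4),ray(cs,282.4,176.5));print("2view",p,e,sh(p))
E
```

```text
lugtip [0.4507 0.0779 0.156 ] shaker axes [ 0.455  -0.0474  0.156 ]
lugroot [0.4869 0.0865 0.156 ] shaker axes [ 0.4921 -0.0489  0.156 ]
knob [0.5502 0.1052 0.134 ] shaker axes [ 0.5581 -0.0481  0.134 ]
rearL [0.683  0.2654 0.06  ] shaker axes [0.7294 0.07   0.06  ]
rearR [0.7422 0.0442 0.06  ] shaker axes [ 0.7264 -0.159   0.06  ]
hoodRL [0.6602 0.2378 0.16  ] shaker axes [0.7    0.0495 0.16  ]
plate [0.639  0.1301 0.1   ] shaker axes [ 0.6503 -0.0483  0.1   ]
frontL [0.4536 0.1963 0.06  ] shaker axes [0.4899 0.0657 0.06  ]
frontR [ 0.5113 -0.0238  0.06  ] shaker axes [ 0.4856 -0.1618  0.06  ]
hoodFL [0.4668 0.1937 0.06  ] shaker axes [0.5019 0.0596 0.06  ]
hoodFR [ 0.5238 -0.013   0.06  ] shaker axes [ 0.5006 -0.1547  0.06  ]
2view [0.4709865  0.0828283  0.14548805] 0.006077766581480822 [ 0.47578104 -0.0481789   0.14548805]
```

View pics/cs.png

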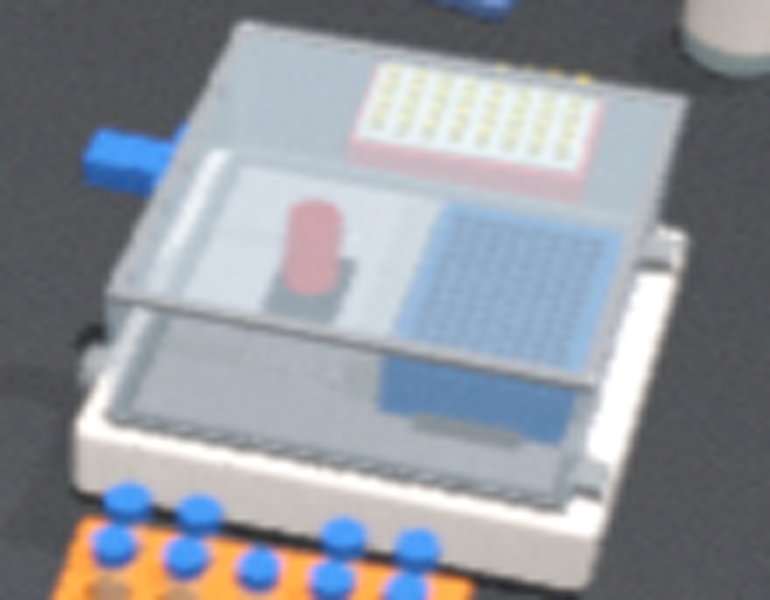

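```bash
python3 -m handwheel '[{"fingers":1,"x":-0.015,"y":-0.002,"z":-0.02,"spin":-4},{"fingers":0.2,"x":-0.042,"y":-0.004,"z":-0.058,"spin":-8},{"fingers":0.2,"x":-0.07,"y":-0.008,"z":-0.097,"spin":-12},{"fingers":0.2,"x":-0.098,"y":-0.01,"z":-0.136,"spin":-16},{"fingers":0.2,"x":-0.126,"y":-0.012,"z":-0.175,"spin":-20},{"fingers":0.2,"x":-0.154,"y":-0.014,"z":-0.214,"spin":-25},{"fingers":0.2,"x":-0.182,"y":-0.016,"z":-0.253,"spin":-30},{"fingers":0.2,"x":-0.21,"y":-0.016,"z":-0.292,"spin":-34},{"fingers":0.2,"x":-0.238,"y":-0.016,"z":-0.331,"spin":-38},{"fingers":0.2,"x":-0.26,"y":-0.016,"z":-0.362,"spin":-41}]' 20
python3 -m handwheel '[{"fingers":0.2,"x":0,"y":0,"z":0,"spin":0},{"fingers":0.2,"x":0,"y":0,"z":0,"spin":0},{"fingers":0.2,"x":0,"y":0,"z":0,"spin":0},{"fingers":0.2,"x":0,"y":0,"z":0,"spin":0},{"fingers":0.2,"x":0,"y":0,"z":0,"spin":0},{"fingers":0.2,"x":0,"y":0,"z":0,"spin":0},{"fingers":0.2,"x":0,"y":0,"z":0,"spin":0},{"fingers":0.2,"x":0,"y":0,"z":0,"spin":0},{"fingers":0.2,"x":0,"y":0,"z":0,"spin":0},{"fingers":0.2,"x":0,"y":0,"z":0,"spin":0}]'
cat > st.py <<'E'
from h import *
o=get_obs();print(o["time_s"],"sh",sh(o["ee_pos"]).round(4),"rpy",o["eef_rot"].round(3),"F sh",sh(o["force"]).round(2),"w",round(o["grip_width"],4),"q",o["qpos"].round(2))
E
python3 st.py
python3 - <<'E'
from h import *
c=cams.get_calibration("wrist");p,d=cams.camera("wrist");cv2.imwrite("pics/w1.png",p[:,:,::-1]);np.savez("w1.npz",p=p,d=d,V=c["view"],k=[c[i] for i in("fx","fy","cx","cy")])
E
```

```text
time_s: 1.1
ee_pos: [0.4517, 0.1059, 0.2404]
eef_rot: [-1.571, 0.0, 1.848]
force: [0.3, 1.5, 1.0]
grip_width: 0.0562
time_s: 2.1
ee_pos: [0.451, 0.1083, 0.2404]
eef_rot: [-1.571, 0.0, 1.847]
force: [-0.8, -0.0, 0.1]
grip_width: 0.0567
2.1 sh [ 0.4635 -0.0183  0.2404] rpy [-1.571  0.     1.847] F sh [-0.79  0.18  0.1 ] w 0.0567 q [ 0.16  0.09  1.73 -0.    1.32 -1.69]
```

View pics/w1.png

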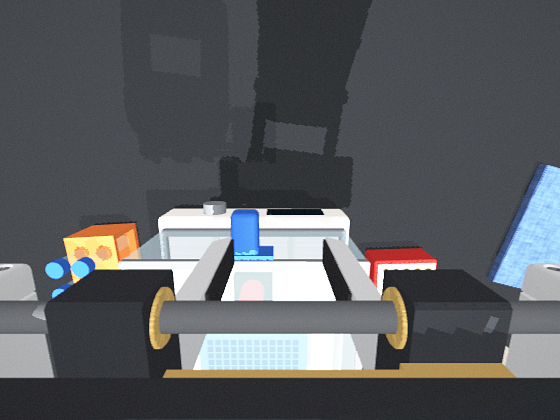

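The wrist view shows the lug between columns 232 and 259, with its tip at row 209 and the flange at rows 246-259. I'll cast its edges.

```bash
python3 - <<'E'
from h import *
z=np.load("w1.npz");k=z["k"];c=dict(fx=k[0],fy=k[1],cx=k[2],cy=k[3],view=z["V"]);p=z["p"]
h=cv2.cvtColor(p,cv2.COLOR_RGB2HSV);m=(h[...,0]>98)&(h[...,0]<122)&(h[...,1]>150)&(h[...,2]>50)
m[:,:215]=0;m[:,290:]=0;m[270:]=0
for r in range(206,264,4):
    x=np.where(m[r])[0]
    if len(x): 
        a=sh(onz(c,x[0]-.5,r,.156));b=sh(onz(c,x[-1]+.5,r,.156));print(r,x[0],x[-1],p[r,(x[0]+x[-1])//2],a.round(4),b.round(4))
E
```

```text
210 235 255 [ 51  95 184] [ 0.4514 -0.0562  0.156 ] [ 0.4514 -0.0386  0.156 ]
214 232 258 [ 61 122 231] [ 0.4549 -0.0589  0.156 ] [ 0.4549 -0.0362  0.156 ]
218 231 258 [ 83 158 250] [ 0.4584 -0.0599  0.156 ] [ 0.4584 -0.0362  0.156 ]
222 231 258 [ 79 156 250] [ 0.4619 -0.06    0.156 ] [ 0.4619 -0.0363  0.156 ]
226 231 258 [ 79 154 250] [ 0.4654 -0.0601  0.156 ] [ 0.4654 -0.0363  0.156 ]
230 231 258 [ 80 157 250] [ 0.4689 -0.0603  0.156 ] [ 0.4689 -0.0364  0.156 ]
234 231 258 [ 82 157 250] [ 0.4725 -0.0604  0.156 ] [ 0.4725 -0.0364  0.156 ]
238 232 258 [ 83 161 251] [ 0.4761 -0.0597  0.156 ] [ 0.4761 -0.0365  0.156 ]
242 233 258 [ 80 156 250] [ 0.4797 -0.0589  0.156 ] [ 0.4797 -0.0365  0.156 ]
246 233 272 [ 92 168 252] [ 0.4833 -0.0591  0.156 ] [ 0.4833 -0.0245  0.156 ]
250 234 272 [140 240 255] [ 0.487  -0.0583  0.156 ] [ 0.487  -0.0245  0.156 ]
254 234 272 [123 228 255] [ 0.4907 -0.0585  0.156 ] [ 0.4907 -0.0245  0.156 ]
```

```bash
python3 -m handwheel '[{"fingers":0.2,"x":-0.015,"y":0,"z":-0.003,"spin":0},{"fingers":0.2,"x":-0.0297,"y":0,"z":-0.0065,"spin":0},{"fingers":0.2,"x":-0.0297,"y":0.02,"z":-0.0065,"spin":0},{"fingers":0.2,"x":-0.0297,"y":0.045,"z":-0.0065,"spin":0},{"fingers":0.2,"x":-0.0297,"y":0.07,"z":-0.0065,"spin":0},{"fingers":0.2,"x":-0.0297,"y":0.085,"z":-0.0065,"spin":0},{"fingers":0.2,"x":-0.0297,"y":0.0934,"z":-0.0065,"spin":0},{"fingers":0.2,"x":-0.0297,"y":0.0934,"z":-0.0065,"spin":0},{"fingers":-0.8,"x":-0.0297,"y":0.0934,"z":-0.0065,"spin":0},{"fingers":-0.8,"x":-0.0297,"y":0.0934,"z":-0.0065,"spin":0}]' 20
python3 -m handwheel '[{"fingers":-0.8,"x":0,"y":0,"z":0,"spin":0},{"fingers":-0.8,"x":0,"y":0,"z":0,"spin":0},{"fingers":-0.8,"x":0,"y":0,"z":0,"spin":0},{"fingers":-0.8,"x":0,"y":0,"z":0,"spin":0},{"fingers":-0.8,"x":0,"y":0,"z":0,"spin":0},{"fingers":-0.8,"x":0,"y":0,"z":0,"spin":0},{"fingers":-0.8,"x":0,"y":0,"z":0,"spin":0},{"fingers":-0.8,"x":0,"y":0,"z":0,"spin":0},{"fingers":-0.8,"x":0,"y":0,"z":0,"spin":0},{"fingers":-0.8,"x":0,"y":0,"z":0,"spin":0}]'
python3 st.py
python3 - <<'E'
import numpy as np
r=np.hypot(.242,.087);p0=np.arctan2(.087,.242)
for t in np.arange(0,1.36,.065):
    p=p0+t;print(round(t,3),"z %.4f y %.4f"%(-( .242-r*np.cos(p)),-(r*np.sin(p)-.087)))
E
```

```text
time_s: 3.15
ee_pos: [0.4658, 0.0814, 0.1479]
eef_rot: [-1.572, 0.0, 1.847]
force: [-0.0, -0.3, 0.8]
grip_width: 0.0438
time_s: 4.15
ee_pos: [0.4654, 0.0817, 0.1474]
eef_rot: [-1.571, -0.0, 1.847]
force: [-2.9, 4.2, 5.9]
grip_width: 0.0236
4.15 sh [ 0.4701 -0.0478  0.1474] rpy [-1.571 -0.     1.847] F sh [-1.7   4.82  5.93] w 0.0236 q [ 0.1   0.21  1.82  0.    1.11 -1.75]
0.0 z -0.0000 y -0.0000
0.065 z -0.0062 y -0.0155
0.13 z -0.0133 y -0.0306
0.195 z -0.0214 y -0.0452
0.26 z -0.0305 y -0.0593
0.325 z -0.0404 y -0.0727
0.39 z -0.0512 y -0.0855
0.455 z -0.0629 y -0.0975
0.52 z -0.0752 y -0.1087
0.585 z -0.0883 y -0.1192
0.65 z -0.1020 y -0.1287
0.715 z -0.1163 y -0.1374
0.78 z -0.1311 y -0.1450
0.845 z -0.1465 y -0.1518
0.91 z -0.1622 y -0.1575
0.975 z -0.1782 y -0.1621
1.04 z -0.1945 y -0.1657
1.105 z -0.2110 y -0.1683
1.17 z -0.2277 y -0.1698
1.235 z -0.2444 y -0.1702
1.3 z -0.2611 y -0.1695
```

```bash
python3 -m handwheel '[{"fingers":-0.8,"x":0,"y":-0.0155,"z":-0.0062,"spin":0},{"fingers":-0.8,"x":0,"y":-0.0306,"z":-0.0133,"spin":0},{"fingers":-0.8,"x":0,"y":-0.0452,"z":-0.0214,"spin":0},{"fingers":-0.8,"x":0,"y":-0.0593,"z":-0.0305,"spin":0},{"fingers":-0.8,"x":0,"y":-0.0727,"z":-0.0404,"spin":0},{"fingers":-0.8,"x":0,"y":-0.0855,"z":-0.0512,"spin":0},{"fingers":-0.8,"x":0,"y":-0.0975,"z":-0.0629,"spin":0},{"fingers":-0.8,"x":0,"y":-0.1087,"z":-0.0752,"spin":0},{"fingers":-0.8,"x":0,"y":-0.1192,"z":-0.0883,"spin":0},{"fingers":-0.8,"x":0,"y":-0.1287,"z":-0.102,"spin":0}]' 20; python3 st.py
```

```text
time_s: 5.15
ee_pos: [0.5636, 0.1095, 0.2751]
eef_rot: [-1.569, -0.0, 1.847]
force: [1.1, 2.3, -7.4]
grip_width: 0.0239
5.15 sh [ 0.5721 -0.0477  0.2751] rpy [-1.569 -0.     1.847] F sh [ 1.7   1.87 -7.35] w 0.0239 q [ 0.13  0.32  1.37  0.    1.45 -1.72]
```

```bash
python3 -m handwheel '[{"fingers":-0.8,"x":0,"y":-0.0087,"z":-0.0143,"spin":0},{"fingers":-0.8,"x":0,"y":-0.0163,"z":-0.0291,"spin":0},{"fingers":-0.8,"x":0,"y":-0.0231,"z":-0.0445,"spin":0},{"fingers":-0.8,"x":0,"y":-0.0288,"z":-0.0602,"spin":0},{"fingers":-0.8,"x":0,"y":-0.0334,"z":-0.0762,"spin":0},{"fingers":-0.8,"x":0,"y":-0.037,"z":-0.0925,"spin":0},{"fingers":-0.8,"x":0,"y":-0.0396,"z":-0.109,"spin":0},{"fingers":-0.8,"x":0,"y":-0.0411,"z":-0.1257,"spin":0},{"fingers":-0.8,"x":0,"y":-0.0415,"z":-0.1424,"spin":0},{"fingers":-0.8,"x":0,"y":-0.0415,"z":-0.1424,"spin":0}]' 20; python3 st.py
```

```text
time_s: 6.15
ee_pos: [0.7015, 0.1485, 0.3155]
eef_rot: [-1.569, -0.0, 1.847]
force: [0.2, 3.2, -2.8]
grip_width: 0.024
6.15 sh [ 0.7154 -0.0476  0.3155] rpy [-1.569 -0.     1.847] F sh [ 1.06  3.01 -2.84] w 0.024 q [ 0.16  0.68  0.76  0.    1.7  -1.69]
```

```bash
python3 -m handwheel '[{"fingers":0.3,"x":0,"y":0,"z":0,"spin":0},{"fingers":0.3,"x":0,"y":0,"z":0,"spin":0},{"fingers":0.3,"x":0,"y":0,"z":0,"spin":0},{"fingers":0.3,"x":0,"y":0,"z":0,"spin":0},{"fingers":0.3,"x":0,"y":0,"z":0,"spin":0},{"fingers":0.3,"x":0,"y":0,"z":0,"spin":0},{"fingers":0.3,"x":0,"y":0,"z":0.01,"spin":0},{"fingers":0.3,"x":0,"y":0,"z":0.04,"spin":0},{"fingers":0.3,"x":0,"y":0,"z":0.08,"spin":0},{"fingers":0.3,"x":0,"y":0,"z":0.12,"spin":0}]' 20; python3 st.py
python3 - <<'E'
from h import *
p,d=cams.camera("scene");cv2.imwrite("pics/s2.png",p[:,:,::-1]);np.savez("s2.npz",p=p,d=d)
c=cams.get_calibration("wrist");q,d=cams.camera("wrist");cv2.imwrite("pics/w2.png",q[:,:,::-1]);np.savez("w2.npz",p=q,d=d,V=c["view"],k=[c[i] for i in("fx","fy","cx","cy")])
cv2.imwrite("pics/m2.png",np.vstack([p[60:300,150:550,::-1],cv2.resize(q[:,:,::-1],(400,300))]))
E
```

```text
time_s: 7.15
ee_pos: [0.5835, 0.1149, 0.3168]
eef_rot: [-1.571, 0.0, 1.847]
force: [1.0, 0.3, 0.5]
grip_width: 0.0607
7.15 sh [ 0.5928 -0.0478  0.3168] rpy [-1.571  0.     1.847] F sh [ 1.02 -0.03  0.52] w 0.0607 q [ 0.13  0.35  1.24 -0.    1.55 -1.71]
```

View pics/m2.png

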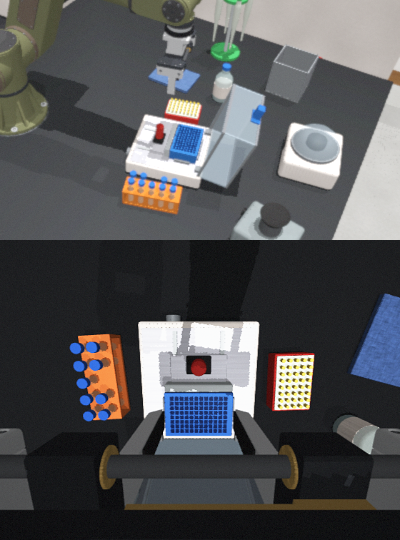

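The hood is open past vertical (hood at about (235,125) in the scene crop). The knob is exposed at about (198,368) in the wrist part, and the plate is in its nest. I'll measure the knob.

```bash
python3 - <<'E'
from h import *
z=np.load("w2.npz");k=z["k"];c=dict(fx=k[0],fy=k[1],cx=k[2],cy=k[3],view=z["V"]);p=z["p"]
h=cv2.cvtColor(p,cv2.COLOR_RGB2HSV);m=((h[...,0]<8)|(h[...,0]>172))&(h[...,1]>130)&(h[...,2]>50)
m[:,:240]=0;m[:,310:]=0;m[:150]=0;m[220:]=0
top=m&(h[...,2]>0)
for b,s in blobs(m,20)[0]:print(b,s,sh(onz(c,*b,.134)))
ys,xs=np.where(m)
for r in range(ys.min(),ys.max()+1,2):
    x=xs[ys==r];a=sh(onz(c,x[0]-.5,r,.134));b=sh(onz(c,x[-1]+.5,r,.134));print(r,x[0],x[-1],p[r,(x[0]+x[-1])//2],a[:2].round(4),b[1].round(4))
E
```

```text
[277.8 177.9] [267 166  23  24 431] [ 0.55960369 -0.04917144  0.134     ]
166 275 281 [88 21 23] [ 0.5461 -0.0529] -0.045
168 271 284 [81 14 11] [ 0.5483 -0.0575] -0.0415
170 270 285 [127  31  28] [ 0.5506 -0.0586] -0.0404
172 269 287 [130  33  32] [ 0.5529 -0.0598] -0.0381
174 268 287 [124  27  27] [ 0.5551 -0.0609] -0.0381
176 267 288 [156  37  34] [ 0.5574 -0.0621] -0.0369
178 267 288 [159  39  36] [ 0.5597 -0.0621] -0.0369
180 267 289 [157  37  36] [ 0.562  -0.0622] -0.0357
182 268 288 [152  34  32] [ 0.5643 -0.061 ] -0.0369
184 268 288 [151  33  29] [ 0.5666 -0.061 ] -0.0368
186 269 286 [153  34  34] [ 0.5689 -0.0599] -0.0391
188 272 283 [151  32  29] [ 0.5713 -0.0565] -0.0426
```

```bash
python3 -m handwheel '[{"fingers":0.2,"x":-0.0007,"y":0,"z":0.018,"spin":0},{"fingers":0.2,"x":-0.0007,"y":0.02,"z":0.0333,"spin":0},{"fingers":0.2,"x":-0.0007,"y":0.05,"z":0.0333,"spin":0},{"fingers":0.2,"x":-0.0007,"y":0.085,"z":0.0333,"spin":0},{"fingers":0.2,"x":-0.0007,"y":0.12,"z":0.0333,"spin":0},{"fingers":0.2,"x":-0.0007,"y":0.15,"z":0.0333,"spin":0},{"fingers":0.2,"x":-0.0007,"y":0.175,"z":0.0333,"spin":0},{"fingers":0.2,"x":-0.0007,"y":0.19,"z":0.0333,"spin":0},{"fingers":0.2,"x":-0.0007,"y":0.1985,"z":0.0333,"spin":0},{"fingers":0.2,"x":-0.0007,"y":0.1985,"z":0.0333,"spin":0}]' 40; python3 st.py
python3 -m handwheel '[{"fingers":-0.8,"x":0,"y":0,"z":0,"spin":0},{"fingers":-0.8,"x":0,"y":0,"z":0,"spin":0},{"fingers":-0.8,"x":0,"y":0,"z":0,"spin":0},{"fingers":-0.8,"x":0,"y":0,"z":0,"spin":0},{"fingers":-0.8,"x":0,"y":0,"z":0,"spin":0},{"fingers":-0.8,"x":0,"y":0,"z":0,"spin":0},{"fingers":-0.8,"x":0,"y":0,"z":0,"spin":0},{"fingers":-0.8,"x":0,"y":0,"z":0,"spin":0},{"fingers":-0.8,"x":0,"y":0,"z":0,"spin":0},{"fingers":-0.8,"x":0,"y":0,"z":0,"spin":0}]' 40; python3 st.py
```

```text
time_s: 8.25
ee_pos: [0.5533, 0.1056, 0.118]
eef_rot: [-1.57, -0.0, 1.847]
force: [-0.3, -0.7, 0.4]
grip_width: 0.0565
8.25 sh [ 0.5612 -0.0486  0.118 ] rpy [-1.57  -0.     1.847] F sh [-0.51 -0.54  0.43] w 0.0565 q [ 0.12  0.44  1.59 -0.    1.11 -1.72]
time_s: 9.25
ee_pos: [0.5534, 0.1056, 0.1191]
eef_rot: [-1.571, 0.0, 1.847]
force: [-1.6, -0.2, 5.4]
grip_width: 0.0253
9.25 sh [ 0.5613 -0.0487  0.1191] rpy [-1.571  0.     1.847] F sh [-1.56  0.22  5.41] w 0.0253 q [ 0.12  0.44  1.59 -0.    1.11 -1.72]
```

```bash
python3 -m handwheel '[{"fingers":-0.8,"x":0,"y":0,"z":0.005,"spin":0},{"fingers":-0.8,"x":0,"y":0,"z":0.01,"spin":0},{"fingers":-0.8,"x":0,"y":0,"z":0.015,"spin":0},{"fingers":-0.8,"x":0,"y":0,"z":0.02,"spin":0},{"fingers":-0.8,"x":0,"y":0,"z":0.022,"spin":0},{"fingers":-0.8,"x":0.002,"y":0,"z":0.022,"spin":0},{"fingers":-0.8,"x":0.004,"y":0,"z":0.022,"spin":0},{"fingers":-0.8,"x":0.005,"y":0,"z":0.022,"spin":0},{"fingers":-0.8,"x":0.005,"y":0,"z":0.022,"spin":0},{"fingers":-0.8,"x":0.005,"y":0,"z":0.022,"spin":0}]' 40 >/dev/null; python3 st.py
python3 -m handwheel '[{"fingers":-0.8,"x":-0.003,"y":0,"z":0,"spin":0},{"fingers":-0.8,"x":-0.005,"y":0,"z":0,"spin":0},{"fingers":-0.8,"x":-0.007,"y":0,"z":0,"spin":0},{"fingers":-0.8,"x":-0.009,"y":0,"z":0,"spin":0},{"fingers":-0.8,"x":-0.01,"y":0,"z":0,"spin":0},{"fingers":-0.8,"x":-0.01,"y":0,"z":0,"spin":0},{"fingers":-0.8,"x":-0.01,"y":0,"z":0,"spin":0},{"fingers":-0.8,"x":-0.01,"y":0,"z":0,"spin":0},{"fingers":-0.8,"x":-0.01,"y":0,"z":0,"spin":0},{"fingers":-0.8,"x":-0.01,"y":0,"z":0,"spin":0}]' 40 >/dev/null; python3 st.py
```

```text
10.25 sh [ 0.5392 -0.045   0.1191] rpy [-1.572  0.003  1.846] F sh [  3.5  -10.2    5.99] w 0.0252 q [ 0.13  0.39  1.66 -0.    1.09 -1.72]
11.25 sh [ 0.5393 -0.0509  0.1191] rpy [-1.572 -0.004  1.847] F sh [ 5.2  20.29  7.49] w 0.0248 q [ 0.11  0.39  1.66  0.01  1.09 -1.74]
```

```bash
python3 -m handwheel '[{"fingers":-0.8,"x":0.004,"y":0,"z":0,"spin":0},{"fingers":-0.8,"x":0.005,"y":0,"z":0.001,"spin":0},{"fingers":-0.8,"x":0.005,"y":0,"z":0.003,"spin":0},{"fingers":-0.8,"x":0.005,"y":0,"z":0.004,"spin":0},{"fingers":-0.8,"x":0.003,"y":0,"z":0.004,"spin":0},{"fingers":-0.8,"x":0.001,"y":0,"z":0.004,"spin":0},{"fingers":-0.8,"x":0,"y":0,"z":0.004,"spin":0},{"fingers":-0.8,"x":0,"y":0,"z":0.004,"spin":0},{"fingers":-0.8,"x":0,"y":0,"z":0.004,"spin":0},{"fingers":-0.8,"x":0,"y":0,"z":0.004,"spin":0}]' 40 >/dev/null; python3 st.py
python3 -m handwheel '[{"fingers":-0.8,"x":0.003,"y":0,"z":0,"spin":0},{"fingers":-0.8,"x":0.005,"y":0,"z":0,"spin":0},{"fingers":-0.8,"x":0.007,"y":0,"z":0,"spin":0},{"fingers":-0.8,"x":0.009,"y":0,"z":0,"spin":0},{"fingers":-0.8,"x":0.01,"y":0,"z":0,"spin":0},{"fingers":-0.8,"x":0.01,"y":0,"z":0,"spin":0},{"fingers":-0.8,"x":0.01,"y":0,"z":0,"spin":0},{"fingers":-0.8,"x":0.01,"y":0,"z":0,"spin":0},{"fingers":-0.8,"x":0.01,"y":0,"z":0,"spin":0},{"fingers":-0.8,"x":0.01,"y":0,"z":0,"spin":0}]' 40 >/dev/null; python3 st.py
```

```text
12.25 sh [ 0.5352 -0.0509  0.1191] rpy [-1.572 -0.005  1.847] F sh [ 5.38 21.    8.22] w 0.0251 q [ 0.11  0.38  1.67  0.01  1.09 -1.74]
13.25 sh [ 0.5353 -0.0447  0.1191] rpy [-1.572  0.002  1.846] F sh [ 5.51 -7.08  4.34] w 0.0256 q [ 0.12  0.38  1.67 -0.    1.09 -1.72]
```

```bash
python3 -m handwheel '[{"fingers":-0.8,"x":-0.004,"y":0,"z":0,"spin":0},{"fingers":-0.8,"x":-0.005,"y":0,"z":0.001,"spin":0},{"fingers":-0.8,"x":-0.005,"y":0,"z":0.003,"spin":0},{"fingers":-0.8,"x":-0.005,"y":0,"z":0.004,"spin":0},{"fingers":-0.8,"x":-0.002,"y":0,"z":0.004,"spin":0},{"fingers":-0.8,"x":0.001,"y":0,"z":0.004,"spin":0},{"fingers":-0.8,"x":0.001,"y":0,"z":0.004,"spin":0},{"fingers":-0.8,"x":0.001,"y":0,"z":0.004,"spin":0},{"fingers":-0.8,"x":0.001,"y":0,"z":0.004,"spin":0},{"fingers":-0.8,"x":0.001,"y":0,"z":0.004,"spin":0}]' 40 >/dev/null; python3 st.py
python3 -m handwheel '[{"fingers":-0.8,"x":-0.003,"y":0,"z":0,"spin":0},{"fingers":-0.8,"x":-0.005,"y":0,"z":0,"spin":0},{"fingers":-0.8,"x":-0.007,"y":0,"z":0,"spin":0},{"fingers":-0.8,"x":-0.009,"y":0,"z":0,"spin":0},{"fingers":-0.8,"x":-0.01,"y":0,"z":0,"spin":0},{"fingers":-0.8,"x":-0.01,"y":0,"z":0,"spin":0},{"fingers":-0.8,"x":-0.01,"y":0,"z":0,"spin":0},{"fingers":-0.8,"x":-0.01,"y":0,"z":0,"spin":0},{"fingers":-0.8,"x":-0.01,"y":0,"z":0,"spin":0},{"fingers":-0.8,"x":-0.01,"y":0,"z":0,"spin":0}]' 40 >/dev/null; python3 st.py
```

```text
14.25 sh [ 0.5314 -0.0427  0.1191] rpy [-1.572  0.     1.847] F sh [ 5.17 -0.26  6.03] w 0.0257 q [ 0.13  0.37  1.68 -0.    1.08 -1.72]
15.25 sh [ 0.5314 -0.0506  0.1191] rpy [-1.572 -0.003  1.847] F sh [ 5.62 14.98  6.31] w 0.0255 q [ 0.11  0.38  1.68  0.    1.08 -1.74]
```

On the left the knob gives way at 30 mm: it moved 6 mm with about 0 N, and the right side is blocked. Next I shift it left by about 19 mm.

```bash
python3 -m handwheel '[{"fingers":-0.8,"x":0.003,"y":0,"z":0,"spin":0},{"fingers":-0.8,"x":0.006,"y":0,"z":0,"spin":0},{"fingers":-0.8,"x":0.009,"y":0,"z":0,"spin":0},{"fingers":-0.8,"x":0.012,"y":0,"z":0,"spin":0},{"fingers":-0.8,"x":0.015,"y":0,"z":0,"spin":0},{"fingers":-0.8,"x":0.018,"y":0,"z":0,"spin":0},{"fingers":-0.8,"x":0.02,"y":0,"z":0,"spin":0},{"fingers":-0.8,"x":0.022,"y":0,"z":0,"spin":0},{"fingers":-0.8,"x":0.023,"y":0,"z":0,"spin":0},{"fingers":-0.8,"x":0.023,"y":0,"z":0,"spin":0}]' 40 >/dev/null; python3 st.py
```

```text
16.25 sh [ 0.5314 -0.0297  0.1191] rpy [-1.572e+00  1.000e-03  1.847e+00] F sh [ 7.   -1.67  4.01] w 0.0256 q [ 0.15  0.37  1.69 -0.    1.08 -1.7 ]
```

```bash
python3 -m handwheel '[{"fingers":-0.8,"x":0.001,"y":0,"z":0,"spin":0},{"fingers":-0.8,"x":0.002,"y":0,"z":0,"spin":0},{"fingers":-0.8,"x":0.002,"y":0,"z":0,"spin":0},{"fingers":-0.8,"x":0.002,"y":0,"z":0,"spin":0},{"fingers":-0.8,"x":0.002,"y":0,"z":0,"spin":0},{"fingers":-0.8,"x":0.002,"y":0,"z":0,"spin":0},{"fingers":-0.8,"x":0.002,"y":0,"z":0,"spin":0},{"fingers":-0.8,"x":0.002,"y":0,"z":0,"spin":0},{"fingers":-0.8,"x":0.002,"y":0,"z":0,"spin":0},{"fingers":-0.8,"x":0.002,"y":0,"z":0,"spin":0}]' 40 >/dev/null; python3 st.py
python3 -m handwheel '[{"fingers":-0.8,"x":0,"y":0,"z":-0.001,"spin":0},{"fingers":-0.8,"x":0,"y":0,"z":-0.002,"spin":0},{"fingers":-0.8,"x":0,"y":0,"z":-0.003,"spin":0},{"fingers":-0.8,"x":0,"y":0,"z":-0.004,"spin":0},{"fingers":-0.8,"x":0,"y":0,"z":-0.005,"spin":0},{"fingers":-0.8,"x":0,"y":0,"z":-0.006,"spin":0},{"fingers":-0.8,"x":0,"y":0,"z":-0.006,"spin":0},{"fingers":-0.8,"x":0,"y":0,"z":-0.006,"spin":0},{"fingers":-0.8,"x":0,"y":0,"z":-0.006,"spin":0},{"fingers":-0.8,"x":0,"y":0,"z":-0.006,"spin":0}]' 40 >/dev/null; python3 st.py
```

```text
17.25 sh [ 0.5314 -0.0279  0.1191] rpy [-1.572e+00  1.000e-03  1.847e+00] F sh [ 5.28 -2.28  5.62] w 0.0251 q [ 0.15  0.37  1.69 -0.    1.08 -1.69]
18.25 sh [ 0.5373 -0.0279  0.1191] rpy [-1.572e+00  1.000e-03  1.847e+00] F sh [ 5.   -1.73  5.7 ] w 0.0255 q [ 0.16  0.38  1.67 -0.    1.09 -1.69]
```

```bash
python3 -m handwheel '[{"fingers":-0.8,"x":0,"y":0,"z":-0.001,"spin":0},{"fingers":-0.8,"x":0,"y":0,"z":-0.002,"spin":0},{"fingers":-0.8,"x":0,"y":0,"z":-0.002,"spin":0},{"fingers":-0.8,"x":0,"y":0,"z":-0.003,"spin":0},{"fingers":-0.8,"x":0,"y":0,"z":-0.003,"spin":0},{"fingers":-0.8,"x":0,"y":0,"z":-0.003,"spin":0},{"fingers":-0.8,"x":0,"y":0,"z":-0.003,"spin":0},{"fingers":-0.8,"x":0,"y":0,"z":-0.003,"spin":0},{"fingers":-0.8,"x":0,"y":0,"z":-0.003,"spin":0},{"fingers":-0.8,"x":0,"y":0,"z":-0.003,"spin":0}]' 40 >/dev/null; python3 st.py
```

```text
19.25 sh [ 0.5387 -0.0279  0.1191] rpy [-1.568  0.     1.847] F sh [-7.77 -2.27 14.93] w 0.0253 q [ 0.16  0.39  1.66 -0.    1.09 -1.69]
```

```bash
python3 -m handwheel '[{"fingers":-0.8,"x":0,"y":0,"z":0.001,"spin":0},{"fingers":-0.8,"x":-0.001,"y":0,"z":0.001,"spin":0},{"fingers":-0.8,"x":-0.002,"y":0,"z":0.001,"spin":0},{"fingers":-0.8,"x":-0.003,"y":0,"z":0.001,"spin":0},{"fingers":-0.8,"x":-0.004,"y":0,"z":0.001,"spin":0},{"fingers":-0.8,"x":-0.005,"y":0,"z":0.001,"spin":0},{"fingers":-0.8,"x":-0.005,"y":0,"z":0.001,"spin":0},{"fingers":-0.8,"x":-0.005,"y":0,"z":0.001,"spin":0},{"fingers":-0.8,"x":-0.005,"y":0,"z":0.001,"spin":0},{"fingers":-0.8,"x":-0.005,"y":0,"z":0.001,"spin":0}]' 40 >/dev/null; python3 st.py
```

```text
20.25 sh [ 0.5383 -0.0313  0.119 ] rpy [-1.569 -0.002  1.847] F sh [-2.55 10.25 12.4 ] w 0.0254 q [ 0.15  0.39  1.66  0.    1.09 -1.7 ]
```

The knob is held by the lip at about +17 mm: it pushes back with 10 N when moved towards centre. I'll relax that load and let go.

```bash
python3 -m handwheel '[{"fingers":-0.8,"x":0.0015,"y":0,"z":0,"spin":0},{"fingers":-0.8,"x":0.0015,"y":0,"z":0,"spin":0},{"fingers":-0.3,"x":0.0015,"y":0,"z":0,"spin":0},{"fingers":0,"x":0.0015,"y":0,"z":0,"spin":0},{"fingers":0.2,"x":0.0015,"y":0,"z":0,"spin":0},{"fingers":0.2,"x":0.0015,"y":0,"z":0,"spin":0},{"fingers":0.2,"x":0.0015,"y":0,"z":0,"spin":0},{"fingers":0.2,"x":0.0015,"y":-0.01,"z":0,"spin":0},{"fingers":0.2,"x":0.0015,"y":-0.03,"z":0,"spin":0},{"fingers":0.2,"x":0.0015,"y":-0.06,"z":0,"spin":0}]' 40 >/dev/null; python3 st.py
python3 -m handwheel '[{"fingers":0.2,"x":0,"y":-0.04,"z":0,"spin":0},{"fingers":0.2,"x":0,"y":-0.08,"z":0,"spin":0},{"fingers":0.2,"x":0,"y":-0.1,"z":0.02,"spin":0},{"fingers":0.2,"x":0,"y":-0.11,"z":0.04,"spin":0},{"fingers":0.2,"x":0,"y":-0.11,"z":0.06,"spin":0},{"fingers":0.2,"x":0,"y":-0.11,"z":0.07,"spin":0},{"fingers":0.2,"x":0,"y":-0.11,"z":0.07,"spin":0},{"fingers":0.2,"x":0,"y":-0.11,"z":0.07,"spin":0},{"fingers":0.2,"x":0,"y":-0.11,"z":0.07,"spin":0},{"fingers":0.2,"x":0,"y":-0.11,"z":0.07,"spin":0}]' 40 >/dev/null; python3 st.py
python3 - <<'E'
from h import *
p,d=cams.camera("scene")
c=cams.get_calibration("wrist");q,d=cams.camera("wrist")
cv2.imwrite("pics/m3.png",np.hstack([cv2.resize(p[100:310,200:480,::-1],(400,300)),cv2.resize(q[:,:,::-1],(400,300))]))
h=cv2.cvtColor(q,cv2.COLOR_RGB2HSV)
m=((h[...,0]<8)|(h[...,0]>172))&(h[...,1]>130)&(h[...,2]>50)
for b,s in blobs(m,60)[0]:print("red",b,s,sh(onz(c,*b,.134)).round(4))
m=(h[...,0]>98)&(h[...,0]<122)&(h[...,1]>130)&(h[...,2]>50)
for b,s in blobs(m,600)[0]:print("blue",b,s,sh(onz(c,*b,.1)).round(4))
E
```

```text
21.25 sh [ 0.5385 -0.0311  0.179 ] rpy [-1.568 -0.     1.847] F sh [ 0.13 -0.04  0.31] w 0.0564 q [ 0.15  0.32  1.61 -0.    1.22 -1.7 ]
22.25 sh [ 0.4695 -0.0312  0.2884] rpy [-1.57  -0.     1.847] F sh [-0.91  0.53 -0.41] w 0.0565 q [ 0.13  0.08  1.64  0.    1.43 -1.72]
red [386.2 247.4] [ 364  234   65   50 1049] [0.5159 0.0878 0.134 ]
red [278.1 258.7] [268 242  22  34 618] [ 0.5293 -0.0325  0.134 ]
blue [526.4 220.5] [ 476  158   84  117 6288] [0.4939 0.2671 0.1   ]
blue [266.1 296.5] [221 293  91   8 715] [ 0.595  -0.0479  0.1   ]
blue [265.7 347.9] [ 219  334   94   29 2687] [ 0.6712 -0.0492  0.1   ]
```

View pics/m3.png

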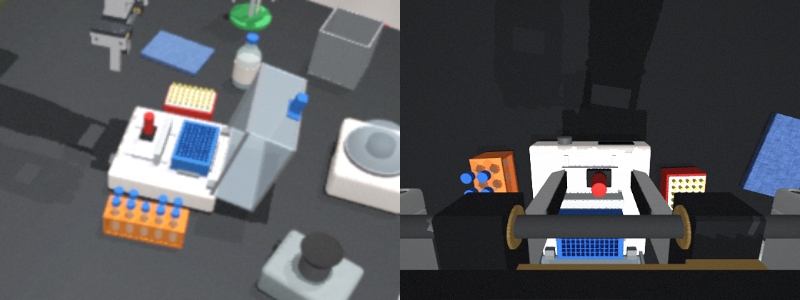

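The hood stands open. The knob sits about 16 mm left of its centre line and is held back about 22 mm, with the robot clear of it. The plate and the neighbouring tip box and rack look undisturbed.

```bash
python3 -c "
from station import workorder
print(workorder.hand_in())"; python3 st.py
```

```text
the job is handed in; nothing more can be done
None
the job is handed in; nothing more can be done
```

The shaker is ready for unloading, and I handed the job in at about 22 s of the 54 s allowed. The hand-in reports no verdict, so the results below are from my own checks.

- **Hood:** I lifted it by the blue lug to about 1.2 rad and let go. It swung on by itself, and the last picture shows it standing open. I judged this by eye and did not measure the angle.
- **Clamp:** I gripped the red knob and felt for the side gap. Both sides were blocked at 22 mm and 26 mm of travel, and at 30 mm the knob gave way to the left. I shifted it about 21 mm left and let it back towards the plate until it stopped at about 22.5 mm of travel. Pushed back towards centre, it was held with about 10 N.
- **Last checks:** With the gripper clear and open, the last wrist picture put the knob about 16 mm left of centre. It was still drawn back: the wrist picture read about 9 mm further back than the arm did, because the knob's visible front side pulls its blob centre towards the front.
- **Surroundings:** The plate looked to be still in its nest, and the tip box, rack, bottle and notebook looked untouched. The final pictures do not clearly show the beaker and tube block, but the arm never went near them.

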